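Stock the glass-lidded bonbon case

TASK

Raise the glass lid of the display case until the folding brass stay on its end snaps straight and locks, so that the lid stays up by itself with your hand off it. Put the tray of red bonbons from the counter into the empty place in the case, keeping it level and setting it down flat and in line with that place, not dropping it. Then break the stay's knee and lower the lid gently, under control, until it is fully shut; leave the other trays, the jar and the gift box where they are.

Things in the scene. Friction and masses are not known exactly. Their poses are not given: they have to be found in the camera images.
- case_mid (a point): Oak display case fixed to the counter, 220 deep x 388 wide x 95 mm high, walls and floor 12 mm, open on top under its lid. This point is the middle of its inner floor, 12 mm above the counter. x runs from its front (robot's side) to its back where the lid is hinged, y to the end that carries the stay, z up. Inside, three tray places side by side at y = -115, 0 and +115 mm (x = 0), brass lines on the floor between them; two hold trays, one is empty.
- lid_hinge (a point): Middle of the lid's hinge line, which runs along the case's y on the rim of its back (96 mm above the counter). The axes turn with the lid; shut, they are those of the case.
- lid_bar (a point): Middle of the brass pull bar on the lid's front edge: round, 10 mm thick, 130 mm long along the case's y, standing 44 mm off the front edge with a clear gap of 39 mm behind it. It lies 264 mm from the hinge line (in the lid's frame 7 mm above it) and goes up and back in an arc as the lid opens; about 330 mm above the counter with the lid fully up. The lid is an oak frame with a glass pane, 220 x 388 x 14 mm, about 0.5 kg.
- lid (a joint): Lid angle in rad: 0 shut, about 1.08 (62 degrees) when the stay is straight. The lid falls shut if let go before the stay has locked; within the last 2 degrees the stay's spring draws it up and locks it.
- stay_knee (a joint): Knee of the folding stay in rad: 0 folded (lid shut), 2.41 straight, stop at 2.56 just past straight. Past straight the lid's weight and a light spring keep it locked; locked, it reads about 2.56. Pulling the knob with about 3 N towards the robot (away from the hinge) brings it back through straight; from there the lid's weight folds it and the lid falls unless held by the knob.
- stay_knob (a point): Centre of the grip of the round brass knob on the stay's knee, 18 mm thick, 30 mm of grip along the case's y (40 mm in all), sticking out sideways beyond the +y end of the case; the flat links lie 21 mm and more inward of this point. Lid shut: about 41 mm above the counter, near the case's front; locked: about 127 mm up, under the raised lid's end. The axes turn with the lower link.
- stay_pivot (a point): Fixed centre of the circle, radius 88 mm, on which the knob moves in the plane across the case's y: axis of the stay's lower pivot, 45 mm above the counter. Lid shut, the knob is 88 mm in front of it and 4 mm lower; locked, 31 mm behind it and 82 mm higher. Each of the two links is 88 mm long; the lower turns on this pivot, the upper hangs on the lid's end 130 mm from the hinge.
- tray_mid (a point): The tray to load: dark walnut block tray, 140 x 54 x 34 mm, about 0.35 kg, with ten red and orange bonbons on top (8 mm more). This point is its centre, 17 mm above its underside; x along its length, y across (grip it across the 54 mm), z up. It starts on the counter right of the case.
- liner: White sheet of paper, 150 x 68 mm, lying fixed on the case floor at the middle of the empty place (origin at its centre). x is the direction the tray's length should have.
- stock1_mid (a point): Tray of green bonbons already in the case, same size as the other; the centre of the tray, 17 mm above its underside. To be left alone.
- stock2_mid (a point): Tray of purple and white bonbons already in the case, same size; the centre of the tray. To be left alone.
- jar: White storage jar with brass cap, 84 mm wide, 130 mm high, on the counter left of the case (origin at the middle of its underside). To be left alone.
- giftbox: Blue gift box with a gold ribbon, 90 x 120 x 45 mm plus bow, on the counter at the far right (origin at the middle of its underside). To be left alone.

How it is judged:
By the outcome, as a careful person would: the job done as asked, in the order asked, and still so for the second after the job is handed in, with the robot touching nothing.
It also fails if it takes over 72 s, if anything falls off the work surface, if the arm or the gripper's body presses on something with over 40 N, if the wrist force passes 120 N, or if a joint passes its speed limit or range.

ROBOT

A 6-joint arm with a two-finger parallel gripper is mounted at the origin on the work surface. World frame = base frame: x ahead of the robot, y to its left, z up, the work surface at z = 0. Lengths are in m, angles in rad, forces in N, time in s.
With the tool pointing down it reaches from about 0.35 to 0.925 m from the base axis. Payload 6.4 kg.
Tool frame: the origin (TCP) lies where the fingers leave the gripper's body, on its centre line; the fingertips stand 97 mm ahead of it and the grasp point (between the pads) lies env.pinch_z ahead of it (env.pinch_z is the distance from the TCP to the grasp point, in m); z points along the fingers, y is the line along which they close (so a half turn about z gives the same grasp; the last joint's range is limited). The gripper opens to 94 mm and grips with 3 to 60 N. Pads are 16 mm wide; open, the fingers measure 119 mm over their backs; the gripper's body (75 mm by 177 mm) begins 78 mm behind the grasp point.
Start: joints at [-0.174, 0.245, 1.558, -0, 1.339, -0.174], TCP at [0.65, 0, 0.303] pointing down, gripper open.
Joint ranges: [-3.13, 3.13], [-1.02, 2.26], [0.13, 2.54], [-0.95, 4.09], [0.21, 2.88], [-2.74, 2.74]. Speed limits (rad/s): [2.57, 2.57, 3.14, 3.14, 3.14, 3.14].

INTERFACE

Orientations are given as a unit quaternion [w, x, y, z].
In Python, from station import readout, cams, env gives the robot as it stands. The module is installed in compiled form; this text tells all that it offers.
- The arm moves only by the tool carry_out, never from a script. Its argument "motion" is a list of rows, each a list of 5 numbers: the closure, from 0 (fully open) to 1 (shut), then the shift along the tool's x, y, z normalised to -1 to 1, where 1 is 0.2 m, then the turn about the tool's z normalised to -1 to 1, where 1 is 120 degrees. A call has 1 to 20 rows; each row is the pose to reach, as a shift and turn from the pose commanded when the call began, along the tool's axes at that moment; what a row does not reach only later rows make up. A row lasts 1/8 s, in which the tool goes at most 62.5 mm and 10.7 degrees, less where a joint would pass 70% of its speed; a pose out of reach is approached as far as the arm can. A call with a number of a shift or a turn outside -1 to 1 is refused whole. A call with a gripper value outside its range is refused whole. The fingers move at their own pace and stop on an object; "newtons" is the grip in N (left out, the last holds). Time passes only in rows, so rows that repeat a pose let the fingers close. It gives the time, the measured TCP pose, the force, the opening and the grip force at its end, in the units of the state.
- readout.read_state(): the state, without advancing time (a new reading comes with each control period).
- cams.capture(name): name is "scene" or "side" or "wrist"; returns a dict with "img" (480x640x3 uint8, blue, green, red), "range_z" (480x640 float32, m along the optical axis (not along the pixel's ray), 0 where there is no reading), "mtx" (3x3 intrinsics, pixels), "view" (4x4, takes a point from world to camera coordinates). Camera axes: x right, y up, looking along -z (the intrinsics and any distortion apply to the point x, -y, -z); pixel columns grow to the right and rows downward; lengths in m; the calibration is good to about 2 mm. A picture is of the moment at which its call begins.
- env.close_job(): hands the job in; it is judged then, once.
The state is a dict: "t": time; "joint_pos": joint angles; "dq": joint speeds; "tau": joint torques, N m; "tool_pos": TCP position; "eef_rot": TCP orientation; "ft_force": force on the tool from outside, world axes, zero at the start; "ft_torque": the same for the moment, N m; "gripper_width": finger opening in m; "grasp_force": force on a finger pad.
Only numpy, scipy, OpenCV 4.12 (cv2) and the standard library are available. Lean on these libraries where they do the work, as an engineer would, in place of code of your own. Each camera call takes 0.05 s, during which the arm holds its last target. There are 200 camera calls.

## Working session

There is one attempt and no reset: what is moved stays moved. The work goes in short steps, Python scripts to look and compute and a tool call to move; the robot and the scene stay as the last step left them, time stands still between calls to the robot, and variables do not carry over. Pictures are saved under pics/ and viewed, at most 10 in all, crops included, and the job is handed in when it is done.

Besides the shell and the picture viewer there is one more tool, called as name(argument=value, ...), one argument or row to a line, values as JSON. carry_out: Moves the arm, as the interface text tells. Scaled input: -1 to 1 covers 0.2 m each way for a shift and 120 degrees each way for a turn. Its arguments: {"type":"object","properties":{"motion":{"type":"array","items":{"type":"array","items":{"type":"number"}}},"newtons":{"type":"number"}},"required":["motion"]}

```bash
mkdir -p pics; cat > h.py <<'E'
import numpy as np, cv2
from station import readout, cams, env
def cap(n,save=None):
    c=cams.capture(n)
    if save: cv2.imwrite('pics/'+save,c['img'])
    return c
def cloud(c):
    K=c['mtx'];V=np.linalg.inv(c['view']);d=c['range_z']
    v,u=np.mgrid[0:480,0:640]
    P=np.stack([(u-K[0,2])/K[0,0]*d,-(v-K[1,2])/K[1,1]*d,-d],-1)
    W=P@V[:3,:3].T+V[:3,3]; W[d==0]=np.nan
    return W
def ray(c,u,v,z):
    K=c['mtx'];V=np.linalg.inv(c['view'])
    r=V[:3,:3]@np.array([(u-K[0,2])/K[0,0],-(v-K[1,2])/K[1,1],-1]);o=V[:3,3]
    return o+r*(z-o[2])/r[2]
E
python3 - <<'E'
from h import *
s=readout.read_state();print(s,env.pinch_z)
for n in ['scene','side']:
    c=cap(n,n+'0.png');print(n,c['mtx'].round(1).tolist(),np.linalg.inv(c['view']).round(3).tolist())
    np.savez(n+'0.npz',**c)
E
```

```text
{'t': 0.0, 'joint_pos': array([-1.74124437e-01,  2.45746785e-01,  1.55899783e+00,  1.76416481e-05,
        1.33870099e+00, -1.74103017e-01]), 'dq': array([ 7.07597463e-04,  9.36885040e-05,  8.00559846e-04, -6.74006753e-04,
       -4.20447278e-04,  4.67750152e-04]), 'tau': array([ 8.38778797e-04, -4.15839279e+01, -3.14599335e+01,  6.84806099e-02,
        3.33599187e-02, -1.41738678e-04]), 'tool_pos': array([6.49583253e-01, 6.65221083e-05, 3.01596934e-01]), 'eef_rot': array([-7.63630409e-04,  7.07115491e-01,  7.07097464e-01, -5.24696687e-04]), 'ft_force': array([-0.05687241, -0.02783951,  0.10364493]), 'ft_torque': array([-0.01929847,  0.00429656,  0.00267637]), 'grasp_force': 0.0, 'gripper_width': 0.09391754511791443} 0.0784
scene [[440.0, 0.0, 319.0], [0.0, 440.0, 240.2], [0.0, 0.0, 1.0]] [[-0.685, -0.482, 0.547, 1.164], [0.729, -0.466, 0.502, 0.602], [0.013, 0.742, 0.67, 0.818], [0.0, 0.0, 0.0, 1.0]]
side [[525.6, 0.0, 318.1], [0.0, 525.6, 233.4], [0.0, 0.0, 1.0]] [[-0.906, 0.262, -0.332, 0.197], [-0.423, -0.555, 0.716, 0.902], [0.003, 0.789, 0.614, 0.821], [0.0, 0.0, 0.0, 1.0]]
```

View pics/scene0.png

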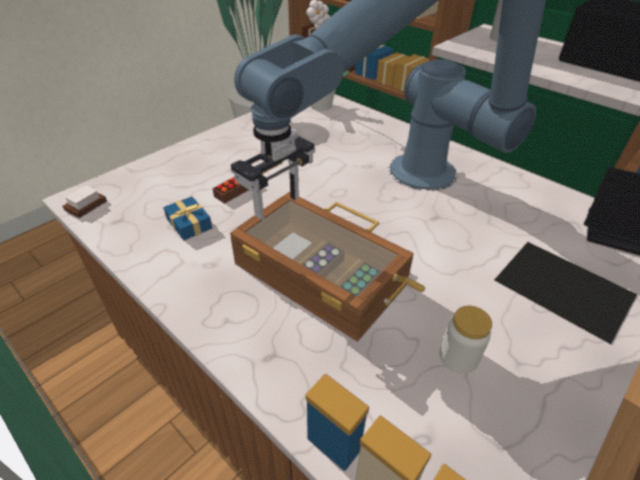

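View pics/side0.png

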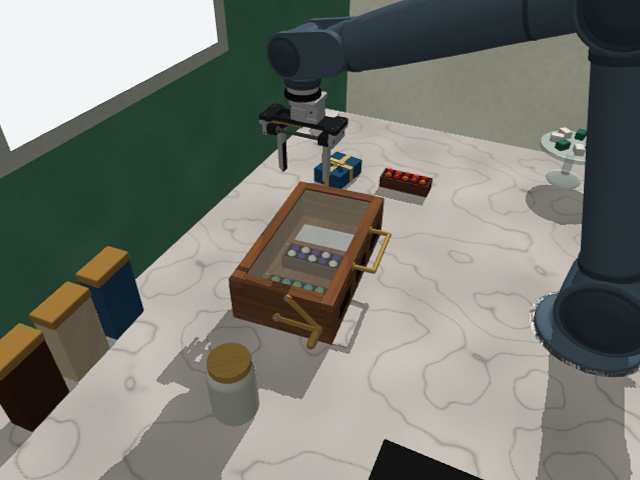

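The scene picture shows the case in the middle (lid corners about (235,235), (290,195), (410,255), (360,330)), with the bar at (350,215) and the knob at (415,285). The red tray is at (230,188) and the white liner at (292,245). In the side view the tray is at (405,180), the bar at (375,250), the knob at (315,335) and the liner at (327,237).

```bash
cat > m0.py <<'E'
from h import *
for n in ['scene','side']:
    c=dict(np.load(n+'0.npz'));W=cloud(c);hsv=cv2.cvtColor(c['img'],cv2.COLOR_BGR2HSV);h,s,v=[hsv[...,i].astype(int) for i in range(3)]
    near=(abs(W[...,0]-.65)<.4)&(abs(W[...,1])<.45)&(W[...,2]>-.02)
    X,Y,Z=W[...,0],W[...,1],W[...,2]
    # oak top of lid
    m=near&(abs(Z-.110)<.005)&(s>90)&(h<16)&(X>.45)
    m=cv2.morphologyEx(m.astype(np.uint8),cv2.MORPH_OPEN,np.ones((2,2)))
    n_,l,st,_=cv2.connectedComponentsWithStats(m);k=1+np.argsort(-st[1:,4])[:3];print(n,st[k].tolist())
    P=W[m>0];print('lid z',np.median(P[:,2]),len(P))
    r=cv2.minAreaRect((P[:,:2]*1000).astype(np.float32));print(r)
    # red tray block
    m=near&(s>150)&((h<12)|(h>170))&(Z>.015)&(Z<.06)&(Y<-.2)
    P=W[m];print('red',len(P),P.mean(0) if len(P) else '', cv2.minAreaRect((P[:,:2]*1000).astype(np.float32)) if len(P) else '')
    # brass
    m=(near&(h>15)&(h<30)&(s>110)&(Z>.02)&(Z<.13)&(Y>-.25)).astype(np.uint8)
    n_,l,st,ce=cv2.connectedComponentsWithStats(m)
    for i in range(1,n_):
        if st[i,4]>15:
            P=W[l==i];print('brass',st[i].tolist(),np.median(P,0).round(3),P.min(0).round(3),P.max(0).round(3))
    # white liner
    m=near&(v>170)&(s<40)&(Z>.005)&(Z<.03)
    P=W[m];print('liner depth',len(P))
    # tool geometry
    if 1:
        m=near&(Z>.2)&(abs(X-.65)<.16)&(abs(Y)<.16)
        for z in np.arange(.2,.7,.03):
            P=W[m&(Z>=z)&(Z<z+.03)]
            if len(P)>5: print(round(z-.3,2),len(P),np.percentile(P,[1,99],0).round(3)[:,:2].tolist())
E
python3 m0.py
```

```text
scene [[232, 194, 182, 119, 3686]]
lid z nan 3686
((591.947509765625, 80.89530181884766), (217.46017456054688, 384.3246765136719), 5.183132648468018)
red 144 [ 0.54062048 -0.35455099  0.03892508] ((543.2317504882812, -354.6713562011719), (40.83721923828125, 71.14029693603516), 89.4892578125)
brass [325, 203, 53, 29, 140] [0.442 0.073 0.108] [ 0.429 -0.001  0.103] [0.488 0.138 0.114]
brass [242, 244, 19, 18, 167] [ 0.713 -0.031  0.091] [ 0.708 -0.068  0.064] [ 0.72  -0.005  0.106]
brass [385, 273, 39, 33, 287] [0.514 0.275 0.05 ] [0.485 0.263 0.028] [0.587 0.316 0.115]
brass [321, 291, 21, 20, 209] [0.693 0.208 0.093] [0.687 0.176 0.067] [0.699 0.233 0.102]
brass [454, 317, 6, 13, 30] [0.591 0.441 0.126] [0.579 0.43  0.118] [0.596 0.449 0.13 ]
liner depth 231
-0.1 131 [[0.594, -0.007], [0.711, 0.013]]
-0.07 204 [[0.594, -0.008], [0.711, 0.013]]
-0.04 181 [[0.592, -0.006], [0.712, 0.013]]
-0.01 451 [[0.574, -0.029], [0.733, 0.037]]
0.02 1467 [[0.566, -0.029], [0.74, 0.037]]
0.05 389 [[0.613, -0.018], [0.669, 0.027]]
0.08 513 [[0.613, -0.023], [0.689, 0.04]]
0.11 443 [[0.634, -0.017], [
[... 669 characters left out ...]
0.477 0.262 0.021] [0.591 0.319 0.113]
brass [218, 343, 33, 18, 187] [0.56  0.441 0.129] [0.529 0.427 0.127] [0.593 0.45  0.13 ]
liner depth 35
-0.1 151 [[0.589, -0.008], [0.707, 0.015]]
-0.07 203 [[0.588, -0.007], [0.708, 0.015]]
-0.04 203 [[0.589, -0.007], [0.708, 0.014]]
-0.01 483 [[0.568, -0.025], [0.728, 0.038]]
0.02 1422 [[0.561, -0.03], [0.735, 0.038]]
0.05 440 [[0.608, -0.02], [0.666, 0.028]]
0.08 622 [[0.608, -0.028], [0.679, 0.04]]
0.11 419 [[0.613, -0.009], [0.678, 0.04]]
0.14 488 [[0.561, 0.049], [0.694, 0.073]]
0.17 1439 [[0.494, 0.044], [0.697, 0.079]]
0.2 2016 [[0.493, -0.043], [0.687, 0.079]]
0.23 1288 [[0.491, -0.041], [0.636, 0.078]]
0.26 248 [[0.49, 0.028], [0.535, 0.071]]
```

```bash
python3 - <<'E'
import cv2,numpy as np
a=cv2.imread('pics/scene0.png');b=cv2.imread('pics/side0.png')
A=cv2.resize(a[170:320,200:440],None,fx=2.5,fy=2.5,interpolation=cv2.INTER_CUBIC)
B=cv2.resize(b[160:360,220:450],None,fx=2.0,fy=2.0,interpolation=cv2.INTER_CUBIC)
cv2.imwrite('pics/cropA.png',A)
E
```

```text
(no output)
```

View pics/cropA.png

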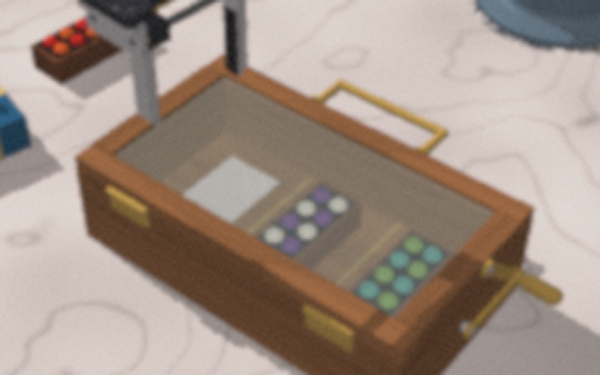

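The crop confirms the empty place with its white liner is at the right (-y) end. The case is yawed by about +5° with its centre near (0.592, 0.081). Next I move over the bar.

carry_out(
  motion=[
    [0.4,0.15,-0.4,0.1,-0.042],
    [0.4,0.25,-0.7,0.2,-0.042],
    [0.4,0.35,-1,0.2,-0.042],
    [0.4,0.35,-1,0.2,-0.042],
    [0.4,0.35,-1,0.2,-0.042],
    [0.4,0.35,-1,0.2,-0.042],
  ],
)

```text
t: 0.85
tool_pos: [0.451, 0.0697, 0.2631]
eef_rot: [0.001, 0.675, 0.737, 0.0]
ft_force: [-0.0, -0.7, -0.6]
gripper_width: 0.0564
grasp_force: 0.0
```

```bash
python3 - <<'E'
from h import *
s=readout.read_state();print(s['tool_pos'],s['eef_rot'],s['t'],s['gripper_width'])
c=cap('wrist','w1.png');print(np.linalg.inv(c['view']).round(3).tolist(),c['mtx'][0].round(1))
np.savez('w1.npz',**c)
E
```

```text
[0.45095054 0.0696888  0.26312643] [5.08318244e-04 6.75426205e-01 7.37427341e-01 3.15911168e-04] 0.85 0.05639355712676474
[[0.996, -0.084, -0.026, 0.443], [0.088, 0.958, 0.274, 0.151], [0.002, -0.275, 0.961, 0.346], [0.0, 0.0, 0.0, 1.0]] [332.1   0.  319.3]
```

View pics/w1.png

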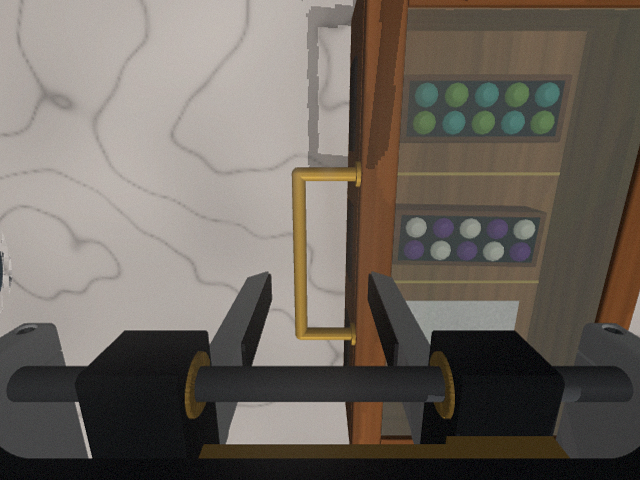

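The wrist view shows the bar at column 299–302, rows 172–335, parallel to the pads and between the fingers. Stock trays, brass lines and the liner are also visible.

```bash
python3 - <<'E'
from h import *
c=dict(np.load('w1.npz'))
a=ray(c,298.5,173,.103);b=ray(c,302,333,.103);print(a,b,(a+b)/2,np.degrees(np.arctan2(-(a-b)[0],(a-b)[1])))
# lines & liner at z=.012: (405,174)-(560,174), (393,282)-(540,282)
for p in [(410,174),(555,174),(410,282),(535,282),(410,303),(515,300)]: print(p,ray(c,*p,.012))
# tray ends top z .046: green tray corners
hsv=cv2.cvtColor(c['img'],cv2.COLOR_BGR2HSV)
E
```

```text
[0.43018985 0.12963786 0.103     ] [ 4.42235141e-01 -4.11660519e-05  1.03000000e-01] [0.4362125  0.06479835 0.103     ] 5.306715052732909
(410, 174) [0.53542722 0.1302769  0.012     ]
(555, 174) [0.67859011 0.14283646 0.012     ]
(410, 282) [0.5541841  0.01595665 0.012     ]
(535, 282) [0.68953786 0.02775803 0.012     ]
(410, 303) [ 0.55826046 -0.00888815  0.012     ]
(515, 300) [0.67321881 0.00478236 0.012     ]
```

carry_out(
  motion=[
    [0.4,-0.02,-0.075,0.15,0],
    [0.4,-0.02,-0.075,0.4,0],
    [0.4,-0.02,-0.075,0.41,0],
    [0.4,-0.02,-0.075,0.41,0],
    [1,-0.02,-0.075,0.41,0],
    [1,-0.02,-0.075,0.41,0],
    [1,-0.02,-0.075,0.41,0],
    [1,-0.02,-0.075,0.41,0],
  ],
  newtons=20,
)

```text
t: 1.9
tool_pos: [0.4355, 0.0647, 0.1809]
eef_rot: [0.0, 0.675, 0.738, 0.0]
ft_force: [-0.0, 0.1, -0.3]
gripper_width: 0.0196
grasp_force: 0.0
```

```bash
python3 - <<'E'
from h import *
r=np.hypot(.264,.007);a0=np.arctan2(.007,.264)
# tool y (case x) and -z in units, cumulative from shut; yaw of grip
for d in range(0,66,3):
    t=np.radians(d)
    dx=-r*(np.cos(t+a0)-np.cos(a0));dz=r*(np.sin(t+a0)-np.sin(a0))
    print(d,round((-r*np.cos(t+a0)+r*np.cos(a0))/.2,3),round(-dz/.2,3))
E
```

```text
0 0.0 -0.0
3 0.004 -0.069
6 0.011 -0.138
9 0.022 -0.206
12 0.036 -0.274
15 0.054 -0.34
18 0.075 -0.406
21 0.1 -0.471
24 0.128 -0.534
27 0.16 -0.595
30 0.194 -0.655
33 0.232 -0.713
36 0.273 -0.769
39 0.316 -0.823
42 0.362 -0.874
45 0.411 -0.923
48 0.463 -0.969
51 0.516 -1.013
54 0.572 -1.053
57 0.63 -1.091
60 0.69 -1.126
63 0.752 -1.157
```

carry_out(
  motion=[
    [1,0,0,0,0],
    [1,0,0,0,0],
    [1,0,0.004,-0.069,0],
    [1,0,0.011,-0.138,0],
    [1,0,0.022,-0.206,0],
    [1,0,0.036,-0.274,0],
    [1,0,0.054,-0.34,0],
    [1,0,0.075,-0.406,0],
    [1,0,0.1,-0.471,0],
    [1,0,0.128,-0.534,0],
    [1,0,0.16,-0.595,0],
    [1,0,0.194,-0.655,0],
    [1,0,0.232,-0.713,0],
    [1,0,0.273,-0.769,0],
    [1,0,0.273,-0.769,0],
  ],
  newtons=20,
)

```text
t: 3.78
tool_pos: [0.4911, 0.0695, 0.3339]
eef_rot: [0.001, 0.675, 0.737, 0.001]
ft_force: [8.7, 1.0, -9.5]
gripper_width: 0.0094
grasp_force: 20.0
```

carry_out(
  motion=[
    [1,0,0.049,-0.048,0],
    [1,0,0.095,-0.1,0],
    [1,0,0.143,-0.15,0],
    [1,0,0.194,-0.196,0],
    [1,0,0.248,-0.24,0],
    [1,0,0.303,-0.28,0],
    [1,0,0.361,-0.317,0],
    [1,0,0.392,-0.334,0],
    [1,0,0.422,-0.35,0],
    [1,0,0.442,-0.361,0],
    [1,0,0.462,-0.37,0],
    [1,0,0.462,-0.37,0],
    [1,0,0.462,-0.37,0],
  ],
  newtons=12,
)

```text
t: 5.4
tool_pos: [0.5811, 0.0775, 0.4089]
eef_rot: [-0.001, 0.675, 0.738, -0.001]
ft_force: [-6.8, -0.7, 6.4]
gripper_width: 0.0096
grasp_force: 12.0
```

```bash
python3 - <<'E'
from h import *
c=cap('side','s2.png');np.savez('s2.npz',**c)
E
```

```text
(no output)
```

View pics/s2.png

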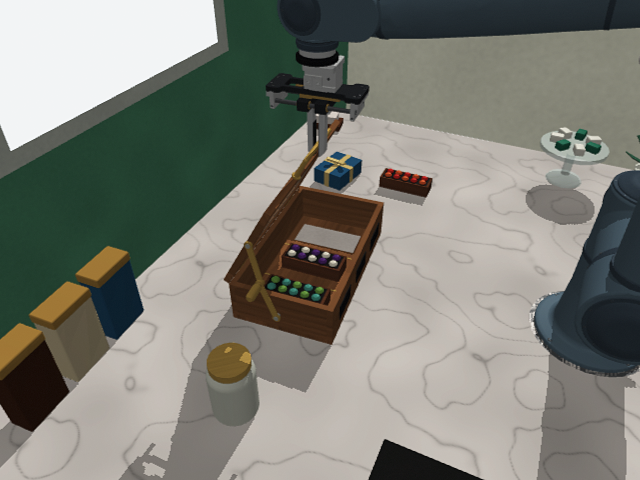

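carry_out(
  motion=[
    [1,0,0.01,-0.002,0],
    [1,0,0.02,-0.006,0],
    [1,0,0.02,-0.006,0],
    [1,0,0.01,-0.004,0],
    [0.8,0,0.01,-0.004,0],
    [0.8,0,0.01,-0.004,0],
    [0.8,0,0.01,-0.004,0],
    [0.8,0,0.01,-0.004,0],
  ],
)

```text
t: 6.45
tool_pos: [0.584, 0.0778, 0.409]
eef_rot: [-0.0, 0.675, 0.738, 0.0]
ft_force: [-0.5, 0.0, -0.2]
gripper_width: 0.0187
grasp_force: 0.0
```

```bash
cat > st.py <<'E'
from h import *
for n in ['side','scene']:
    c=cap(n);np.savez(n+'1.npz',**c);W=cloud(c);hsv=cv2.cvtColor(c['img'],cv2.COLOR_BGR2HSV);h,s,v=[hsv[...,i].astype(int) for i in range(3)]
    D=W-np.array([.590,.078,.012]);a=np.radians(5.1);X=D[...,0]*np.cos(a)+D[...,1]*np.sin(a);Y=-D[...,0]*np.sin(a)+D[...,1]*np.cos(a);Z=W[...,2]
    m=(h>13)&(h<32)&(s>90)&(abs(X)<.2)&(Y>.198)&(Y<.26)&(Z>.02)&(Z<.4)
    print(n,m.sum(),'tip y',np.percentile(Y[m],99).round(3))
    for z in np.arange(.03,.24,.01):
        k=m&(abs(Z-z)<.005)
        if k.sum()>2: print(round(z,3),k.sum(),np.median(X[k]).round(4),np.median(Y[k]).round(3),Y[k].max().round(3))
s=readout.read_state();print(s['tool_pos'],s['ft_force'].round(1),s['gripper_width'],s['t'])
E
python3 st.py
```

```text
side 582 tip y 0.248
0.04 9 0.0003 0.204 0.205
0.05 23 0.0016 0.204 0.206
0.06 26 0.0091 0.204 0.206
0.07 27 0.012 0.203 0.205
0.08 26 0.0155 0.204 0.207
0.09 27 0.0199 0.204 0.207
0.1 30 0.0232 0.204 0.206
0.11 22 0.0262 0.203 0.206
0.12 20 0.0281 0.204 0.248
0.13 153 0.0314 0.227 0.25
0.14 68 0.0356 0.22 0.247
0.15 16 0.0389 0.199 0.201
0.16 19 0.0435 0.2 0.201
0.17 23 0.0425 0.199 0.201
0.18 19 0.0462 0.199 0.2
0.19 23 0.0469 0.2 0.202
0.2 22 0.0494 0.199 0.201
0.21 13 0.0497 0.199 0.201
0.22 15 0.053 0.199 0.203
scene 334 tip y 0.246
0.05 5 0.0144 0.203 0.204
0.06 9 0.0136 0.204 0.205
0.07 9 0.0165 0.204 0.204
0.08 11 0.022 0.204 0.205
0.09 9 0.0218 0.203 0.205
0.1 7 0.0298 0.204 0.204
0.11 7 0.0354 0.204 0.204
0.12 8 0.0432 0.204 0.219
0.13 89 0.0448 0.223 0.247
0.14 95 0.0396 0.223 0.246
0.15 11 0.0422 0.199 0.2
0.16 11 0.0436 0.199 0.2
0.17 10 0.0469 0.199 0.199
0.18 14 0.0495 0.199 0.2
0.19 10 0.0523 0.199 0.199
0.2 10 0.0533 0.199 0.2
0.21 7 0.0594 0.199 0.199
0.22 10 0.0593 0.199 0.2
[0.58394522 0.07781777 0.40915307] [ 0.8 -0.2  0.2] 0.018673013919648124 6.55
```

The stay is locked: the lower link leans about 20° and the upper about 11°, so the knee is past straight. The fingers are loose with zero force. I'll leave the bar and go to the tray.

carry_out(
  motion=[
    [0.6,0,0,0,0],
    [0.6,0,0,-0.15,0],
    [0.6,0,0,-0.32,0],
    [0.3,-0.2,-0.2,-0.32,-0.08],
    [0.3,-0.5,-0.4,-0.32,-0.16],
    [0.3,-0.8,-0.5,-0.32,-0.25],
    [0.3,-1,-0.6,-0.2,-0.34],
    [0.3,-1,-0.6,-0.2,-0.43],
    [0.3,-1,-0.6,-0.2,-0.52],
    [0.3,-1,-0.6,-0.2,-0.61],
    [0.3,-1,-0.6,-0.2,-0.708],
    [0.3,-1,-0.6,-0.2,-0.708],
    [0.3,-1,-0.6,-0.2,-0.708],
  ],
)

```text
t: 8.18
tool_pos: [0.4819, -0.132, 0.4493]
eef_rot: [0.0, 0.0, 1.0, -0.0]
ft_force: [-0.3, -0.3, -0.3]
gripper_width: 0.0658
grasp_force: 0.0
```

```bash
python3 st.py | tail -1; python3 - <<'E'
from h import *
s=readout.read_state();print(s['tool_pos'],s['eef_rot'].round(4),s['joint_pos'].round(2))
E
```

```text
[ 0.48187916 -0.13196769  0.44931635] [ 1.1 -0.7  0.8] 0.06573361944857939 8.275
[ 0.48187916 -0.13196769  0.44931635] [ 1.e-04  5.e-04  1.e+00 -0.e+00] [-0.49 -0.2   1.75 -0.    1.59 -2.06]
```

carry_out(
  motion=[
    [0.3,0.1,-0.3,0.2,0],
    [0.3,0.18,-0.6,0.5,0],
    [0.3,0.18,-0.9,0.8,0],
    [0.3,0.18,-1,0.95,0],
    [0.3,0.18,-1,0.95,0],
    [0.3,0.18,-1,0.95,0],
    [0.3,0.18,-1,0.95,0],
  ],
)

```text
t: 9.15
tool_pos: [0.4464, -0.3317, 0.2606]
eef_rot: [0.001, -0.0, 1.0, -0.001]
ft_force: [0.7, -0.8, 0.4]
gripper_width: 0.0659
grasp_force: 0.0
```

```bash
python3 - <<'E'
from h import *
s=readout.read_state();print(s['tool_pos'],s['eef_rot'].round(4),s['t'])
c=cap('wrist','w2.png');np.savez('w2.npz',**c)
E
```

```text
[ 0.44638657 -0.33173917  0.26056125] [ 6.e-04 -1.e-04  1.e+00 -5.e-04] 9.15
```

View pics/w2.png

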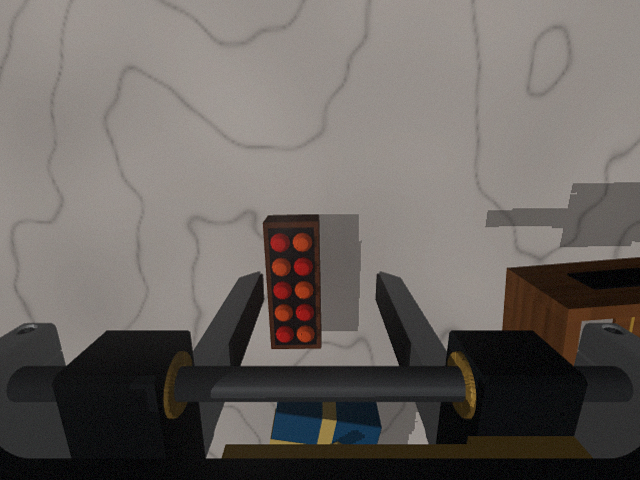

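The wrist view shows the tray with top corners about (265,224), (319,223), (321,347), (271,348), lying between the fingers and left of centre.

```bash
python3 - <<'E'
from h import *
c=dict(np.load('w2.npz'))
P=[ray(c,u,v,.034) for u,v in [(265,224),(319,223),(321,347),(271,348)]]
for p in P: print(p.round(4))
# bonbon blobs at z~.038
hsv=cv2.cvtColor(c['img'],cv2.COLOR_BGR2HSV);m=((hsv[...,1]>190)&(hsv[...,2]>110)&(hsv[...,0]<14)).astype(np.uint8);m[:,:255]=0;m[:,335:]=0;m[360:]=0;m[:225]=0
Q=cv2.findNonZero(m)[:,0]
R=np.array([ray(c,u,v,.038)[:2]*1000 for u,v in Q],np.float32);print(cv2.minAreaRect(R),len(R))
W=cloud(c);k=(abs(W[...,2]-.034)<.006);k[:,:255]=False;k[:,335:]=False;k[360:]=False
print(cv2.minAreaRect((W[k][:,:2]*1000).astype(np.float32)),np.nanmax(W[k][:,2]))
E
```

```text
[ 0.4395 -0.3824  0.034 ]
[ 0.4385 -0.3308  0.034 ]
[ 0.5745 -0.3287  0.034 ]
[ 0.5757 -0.3821  0.034 ]
((506.64312744140625, -358.7354736328125), (116.39458465576172, 35.86814498901367), 1.1918748617172241) 1596
((506.6240539550781, -356.829345703125), (141.04135131835938, 54.066741943359375), 1.0657365322113037) 0.03999188540410453
```

carry_out(
  motion=[
    [0.3,-0.018,-0.13,0.25,-0.008],
    [0.3,-0.018,-0.13,0.5,-0.008],
    [0.3,-0.018,-0.13,0.7,-0.008],
    [0.3,-0.018,-0.13,0.793,-0.008],
    [0.3,-0.018,-0.13,0.793,-0.008],
    [0.5,-0.018,-0.13,0.793,-0.008],
    [1,-0.018,-0.13,0.793,-0.008],
    [1,-0.018,-0.13,0.793,-0.008],
    [1,-0.018,-0.13,0.793,-0.008],
    [1,-0.018,-0.13,0.793,-0.008],
  ],
  newtons=55,
)

```text
t: 10.45
tool_pos: [0.4505, -0.359, 0.103]
eef_rot: [0.001, -0.008, 1.0, -0.001]
ft_force: [-0.7, 1.2, 6.8]
gripper_width: 0.0533
grasp_force: 55.0
```

carry_out(
  motion=[
    [1,0,0,0,0],
    [1,0,0,-0.03,0],
    [1,0,0,-0.08,0],
    [1,0,0,-0.15,0],
    [1,0,0,-0.15,0],
    [1,0,0,-0.15,0],
  ],
)

```text
t: 11.2
tool_pos: [0.4494, -0.3579, 0.1306]
eef_rot: [-0.0, -0.008, 1.0, 0.0]
ft_force: [0.2, -0.2, -3.5]
gripper_width: 0.0533
grasp_force: 55.0
```

```bash
cat > tl.py <<'E'
from h import *
s=readout.read_state();print(s['tool_pos'],s['eef_rot'].round(4),s['ft_torque'].round(3),s['t'])
for n in ['side','scene','wrist']:
    c=cap(n);np.savez(n+'2.npz',**c);W=cloud(c);hsv=cv2.cvtColor(c['img'],cv2.COLOR_BGR2HSV)
    tp=s['tool_pos'];m=(hsv[...,1]>190)&((hsv[...,0]<14)|(hsv[...,0]>174))&(hsv[...,2]>110)&(abs(W[...,1]-tp[1])<.06)&(W[...,0]>tp[0]-.05)&(W[...,0]<tp[0]+.16)&(W[...,2]<tp[2])
    P=W[m];
    if len(P)>30:
        a=np.linalg.lstsq(np.c_[P[:,:2],np.ones(len(P))],P[:,2],rcond=None)[0];print(n,len(P),'tilt deg x,y',np.degrees(a[:2]).round(2),P[:,2].mean())
E
python3 tl.py
```

```text
[ 0.44938865 -0.35787599  0.13064893] [-1.0e-04 -8.4e-03  1.0e+00  0.0e+00] [ 0.078  0.128 -0.007] 11.2
side 134 tilt deg x,y [-0.34  2.21] 0.06731972491746545
scene 85 tilt deg x,y [-0.04  4.29] 0.06787919426314953
wrist 1831 tilt deg x,y [-0.8   2.11] 0.06768579851983043
```

```bash
python3 - <<'E'
from h import *
a=np.radians(5.1)
def cc(p): d=p[:2]-np.array([.590,.078]);return np.array([d[0]*np.cos(a)+d[1]*np.sin(a),-d[0]*np.sin(a)+d[1]*np.cos(a)])*1000
for n in ['side','scene']:
    c=dict(np.load(n+'2.npz'));W=cloud(c);hsv=cv2.cvtColor(c['img'],cv2.COLOR_BGR2HSV)
    D=W-np.array([.590,.078,0]);X=D[...,0]*np.cos(a)+D[...,1]*np.sin(a);Y=-D[...,0]*np.sin(a)+D[...,1]*np.cos(a)
    m=((hsv[...,1]<45)&(hsv[...,2]>110)&(abs(X)<.105)&(Y<-.05)&(Y>-.19)&(abs(W[...,2]-.012)<.012)).astype(np.uint8)
    nn,l,st,ce=cv2.connectedComponentsWithStats(m);i=1+np.argmax(st[1:,4]);print(n,st[i])
    v,u=np.nonzero(l==i);P=np.array([cc(ray(c,x,y,.013)) for x,y in zip(u,v)],np.float32)
    print(cv2.minAreaRect(P),np.percentile(P,[1,50,99],0).round(1).tolist())
    # green/purple bonbon trays: centroid of bonbons z=.05
    mg=((hsv[...,1]>70)&(hsv[...,0]>40)&(hsv[...,0]<100)&(abs(X)<.1)&(Y>.05)&(Y<.17)&(W[...,2]<.07))
    v,u=np.nonzero(mg);P=np.array([cc(ray(c,x,y,.05)) for x,y in zip(u,v)],np.float32)
    if len(P)>20: print('green',len(P),cv2.minAreaRect(P))
    mp=((hsv[...,1]>70)&(hsv[...,0]>115)&(hsv[...,0]<150)&(abs(X)<.1)&(abs(Y)<.06)&(W[...,2]<.07))
    v,u=np.nonzero(mp);P=np.array([cc(ray(c,x,y,.05)) for x,y in zip(u,v)],np.float32)
    if len(P)>20: print('purple',len(P),cv2.minAreaRect(P))
E
```

```text
side [ 295  224   65   29 1015]
((5.488929748535156, -113.79998779296875), (67.37034606933594, 149.1415252685547), 89.9623031616211) [[-67.1, -147.0], [4.0, -113.0], [78.5, -80.7]]
green 608 ((-0.32505035400390625, 115.76082611083984), (120.7540054321289, 42.72601318359375), 0.3623814284801483)
purple 234 ((0.034557342529296875, 2.2117042541503906), (41.914344787597656, 119.86954498291016), 88.76935577392578)Traceback (most recent call last):
  File "<stdin>", line 8, in <module>
    return _wrapfunc(a, 'argmax', axis=axis, out=out, **kwds)
    return bound(*args, **kwds)
ValueError: attempt to get argmax of an empty sequence
```

```bash
python3 - <<'E'
from h import *
# initial-frame clouds: TCP (.6496,0,.3016), j1=-.174
P=[]
for n in ['side0','scene0']:
    W=cloud(dict(np.load(n+'.npz'))).reshape(-1,3);P.append(W)
P=np.concatenate(P);D=P-np.array([.6496,0,.3016]);c,s=np.cos(-.174),np.sin(-.174)
f=D[:,0]*c+D[:,1]*s; l=-D[:,0]*s+D[:,1]*c; z=D[:,2]
for z0 in np.arange(.12,.27,.015):
    k=(abs(f)<.13)&(abs(l)<.13)&(z>z0)&(z<z0+.015)
    o=[]
    for l0 in [-.06,-.04,-.02,0,.02,.04,.06]:
        q=k&(l>l0)&(l<l0+.02); o.append(round(float(np.percentile(f[q],98)),3) if q.sum()>4 else None)
    print(round(z0,3),o, round(float(l[k].max()),3) if k.any() else '')
E
```

```text
0.12 [None, None, 0.038, 0.038, 0.032, None, None] 0.04
0.135 [None, 0.031, 0.039, 0.039, 0.033, 0.022, 0.014] 0.062
0.15 [0.038, 0.038, 0.036, 0.035, None, 0.036, 0.024] 0.069
0.165 [0.045, 0.044, 0.041, 0.041, 0.041, 0.043, 0.034] 0.071
0.18 [0.045, 0.045, 0.042, 0.042, 0.041, 0.044, 0.032] 0.071
0.195 [0.043, 0.04, 0.04, 0.039, 0.04, 0.041, 0.029] 0.071
0.21 [0.035, 0.03, 0.03, 0.031, 0.031, 0.031, 0.028] 0.066
0.225 [0.011, -0.0, -0.074, -0.074, -0.074, 0.006, -0.001] 0.061
0.24 [-0.063, -0.065, -0.073, -0.074, -0.075, -0.063, None] 0.061
0.255 [None, None, -0.103, -0.104, -0.114, None, None] 0.033
0.27 [None, None, None, None, None, None, None]
```

The tray is level in the grip. The wrist housing would come too close to the raised lid edge if I put it straight down at the end position. So I'll set it down 14 mm short, inside the place, and then slide it the rest with an end grip.

carry_out(
  motion=[
    [1,0,0,-0.06,0],
    [1,0,0,-0.18,0],
    [1,0,0,-0.3,0],
    [1,0,0.03,-0.38,0],
    [1,0,0.1,-0.4,-0.006],
    [1,-0.03,0.2,-0.4,-0.012],
    [1,-0.06,0.32,-0.4,-0.018],
    [1,-0.1,0.44,-0.4,-0.024],
    [1,-0.14,0.56,-0.4,-0.03],
    [1,-0.18,0.68,-0.4,-0.034],
    [1,-0.2,0.8,-0.4,-0.034],
    [1,-0.22,0.9,-0.4,-0.034],
    [1,-0.22,0.97,-0.4,-0.034],
    [1,-0.22,1,-0.4,-0.034],
    [1,-0.22,1,-0.4,-0.034],
  ],
)

```text
t: 13.22
tool_pos: [0.4901, -0.1572, 0.2106]
eef_rot: [-0.0, -0.044, 0.999, -0.0]
ft_force: [-0.1, -0.1, -3.1]
gripper_width: 0.0536
grasp_force: 55.0
```

```bash
python3 tl.py
```

```text
[ 0.49005559 -0.1571715   0.21063084] [-0.00e+00 -4.41e-02  9.99e-01 -1.00e-04] [ 0.107  0.127 -0.016] 13.225
side 189 tilt deg x,y [-1.1  0.1] 0.14741928057750253
wrist 2477 tilt deg x,y [-1.55  2.23] 0.14861580314726944
```

carry_out(
  motion=[
    [1,-0.03,0.06,0,0],
    [1,-0.08,0.16,0,0],
    [1,-0.13,0.27,0,0],
    [1,-0.18,0.38,0,0],
    [1,-0.22,0.47,0,0],
    [1,-0.25,0.53,0,0],
    [1,-0.26,0.555,0,0],
    [1,-0.26,0.555,0,0],
    [1,-0.26,0.555,0.05,0],
    [1,-0.26,0.555,0.12,0],
    [1,-0.26,0.555,0.2,0],
    [1,-0.26,0.555,0.27,0],
    [1,-0.26,0.555,0.33,0],
    [1,-0.26,0.555,0.38,0],
    [1,-0.26,0.555,0.42,0],
    [1,-0.26,0.555,0.42,0],
  ],
)

```text
t: 15.38
tool_pos: [0.5319, -0.042, 0.1261]
eef_rot: [-0.001, -0.044, 0.999, 0.0]
ft_force: [-0.2, -0.3, -2.0]
gripper_width: 0.0536
grasp_force: 55.0
```

```bash
cat > rel.py <<'E'
from h import *
a=np.radians(5.1)
def cc(P): D=P-np.array([.590,.078,0]);return np.stack([D[...,0]*np.cos(a)+D[...,1]*np.sin(a),-D[...,0]*np.sin(a)+D[...,1]*np.cos(a),D[...,2]],-1)
s=readout.read_state();print(cc(s['tool_pos']).round(4),s['ft_force'].round(1),s['gripper_width'],s['t'])
import sys
zt=float(sys.argv[1])
c=cap('side',sys.argv[2] if len(sys.argv)>2 else None);np.savez('side3.npz',**c)
W=cc(cloud(c));hsv=cv2.cvtColor(c['img'],cv2.COLOR_BGR2HSV);h,sa,v=[hsv[...,i].astype(int) for i in range(3)]
inb=(abs(W[...,0])<.11)&(W[...,1]<-.05)&(W[...,1]>-.19)
def rect(m,z,n):
    m=cv2.morphologyEx(m.astype(np.uint8),cv2.MORPH_OPEN,np.ones((2,2)))
    vv,uu=np.nonzero(m)
    if len(uu)<20: print(n,'few');return
    P=(np.array([cc(ray(c,x,y,z))[:2] for x,y in zip(uu,vv)])*1000).astype(np.float32)
    print(n,len(P),cv2.minAreaRect(P),np.percentile(P,[1,99],0).round(1).tolist())
rect(inb&(sa>190)&((h<14)|(h>174))&(v>110)&(W[...,2]<zt+.03),zt,'red bonbons')
rect(inb&(sa<45)&(v>120)&(abs(W[...,2]-.012)<.01),.013,'liner visible')
E
python3 rel.py 0.062
```

```text
[-0.0686 -0.1144  0.1261] [-0.2 -0.3 -2. ] 0.053607641755270156 15.375
red bonbons 161 ((-1.7648086547851562, -109.16659545898438), (85.65553283691406, 40.305110931396484), 0.9253133535385132) [[-43.1, -127.8], [40.6, -89.2]]
liner visible 302 ((5.2848663330078125, -87.31578063964844), (46.3699951171875, 153.2709503173828), 77.11065673828125) [[-70.2, -121.8], [75.6, -77.9]]
```

carry_out(
  motion=[
    [1,0,0,0.015,0],
    [1,0,0,0.03,0],
    [1,0,0,0.04,0],
    [1,0,0,0.05,0],
    [1,0,0,0.056,0],
    [1,0,0,0.06,0],
    [1,0,0,0.06,0],
    [1,0,0,0.06,0],
  ],
)

```text
t: 16.42
tool_pos: [0.5324, -0.0422, 0.115]
eef_rot: [0.0, -0.044, 0.999, -0.0]
ft_force: [-1.9, 0.7, 1.1]
gripper_width: 0.0535
grasp_force: 55.0
```

carry_out(
  motion=[
    [1,0,0,0.004,0],
    [1,0,0,0.008,0],
    [1,0,0,0.008,0],
  ],
  newtons=30,
)

```text
t: 16.8
tool_pos: [0.5326, -0.0422, 0.1149]
eef_rot: [-0.0, -0.044, 0.999, -0.0]
ft_force: [-8.5, 1.7, 14.7]
gripper_width: 0.0536
grasp_force: 30.0
```

carry_out(
  motion=[
    [1,0,0,0,0],
    [0.38,0,0,0,0],
    [0.38,0,0,0,0],
    [0.38,0,0,0,0],
  ],
  newtons=8,
)

```text
t: 17.3
tool_pos: [0.5322, -0.0421, 0.1129]
eef_rot: [0.0, -0.044, 0.999, -0.0]
ft_force: [-0.2, 0.7, 0.2]
gripper_width: 0.0585
grasp_force: 0.0
```

```bash
python3 rel.py 0.056; python3 tl.py|head -1
```

```text
[-0.0682 -0.1145  0.1129] [-0.2  0.7  0.2] 0.05846212782127916 17.3
red bonbons 151 ((-3.1451644897460938, -101.76756286621094), (38.58695602416992, 87.3836441040039), 86.754638671875) [[-45.1, -120.8], [39.6, -83.1]]
liner visible 111 ((17.338550567626953, -84.42756652832031), (51.88608932495117, 145.86607360839844), 67.87135314941406) [[-57.7, -134.0], [76.0, -77.5]]
[ 0.53218113 -0.04214044  0.11290913] [ 0.     -0.0439  0.999   0.    ] [ 0.122 -0.073 -0.029] 17.35
```

carry_out(
  motion=[
    [0.38,0.03,0,0,0],
    [0.38,0.065,0,0,0],
    [0.38,0.065,0,0,0],
    [1,0.065,0,0,0],
    [1,0.065,0,0,0],
    [1,0.065,0,0,0],
    [1,0.05,0,0,0],
    [1,0.035,0,0,0],
    [1,0.02,0,0,0],
    [1,0.005,0,0,0],
    [1,-0.005,0,0,0],
    [1,-0.005,0,0,0],
  ],
  newtons=25,
)

```text
t: 19.0
tool_pos: [0.5335, -0.042, 0.1131]
eef_rot: [0.0, -0.044, 0.999, -0.0]
ft_force: [-2.6, 1.0, 2.8]
gripper_width: 0.0537
grasp_force: 25.0
```

carry_out(
  motion=[
    [1,0,0,0,0],
    [0.35,0,0,0,0],
    [0.35,0,0,0,0],
    [0.35,0.03,0,0,0],
    [0.35,0.05,0,0,0],
    [0.35,0.05,0,-0.15,0],
    [0.35,0.05,0,-0.4,0],
    [0.35,0.1,-0.3,-0.5,0],
    [0.35,0.2,-0.6,-0.5,0],
    [0.35,0.2,-0.9,-0.5,0],
    [0.35,0.2,-0.9,-0.5,0],
    [0.35,0.2,-0.9,-0.5,0],
  ],
)

```text
t: 20.5
tool_pos: [0.5087, -0.2243, 0.2126]
eef_rot: [-0.0, -0.044, 0.999, 0.001]
ft_force: [0.4, 0.2, -0.4]
gripper_width: 0.0612
grasp_force: 0.0
```

```bash
python3 rel.py 0.054 s3.png; python3 - <<'E'
from h import *
c=cap('wrist');np.savez('w3.npz',**c)
a=cv2.imread('pics/s3.png')[150:350,210:410];b=c['img']
cv2.imwrite('pics/s3c.png',np.hstack([cv2.resize(a,(400,400),interpolation=cv2.INTER_CUBIC),cv2.resize(b,(400,300))[:300].repeat(1,0) if 0 else cv2.copyMakeBorder(cv2.resize(b,(400,300)),0,100,0,0,cv2.BORDER_CONSTANT)]))
E
```

```text
[-0.1078 -0.2939  0.2126] [ 0.4  0.2 -0.4] 0.06115805215844977 20.5
red bonbons 271 ((-1.9893798828125, -104.57412719726562), (41.49879455566406, 116.54451751708984), 88.6677017211914) [[-58.1, -124.6], [54.2, -85.3]]
liner visible 52 ((2.3452529907226562, -80.32904052734375), (9.036908149719238, 147.18841552734375), 88.09600067138672) [[-70.7, -86.8], [75.0, -77.4]]
```

View pics/s3c.png

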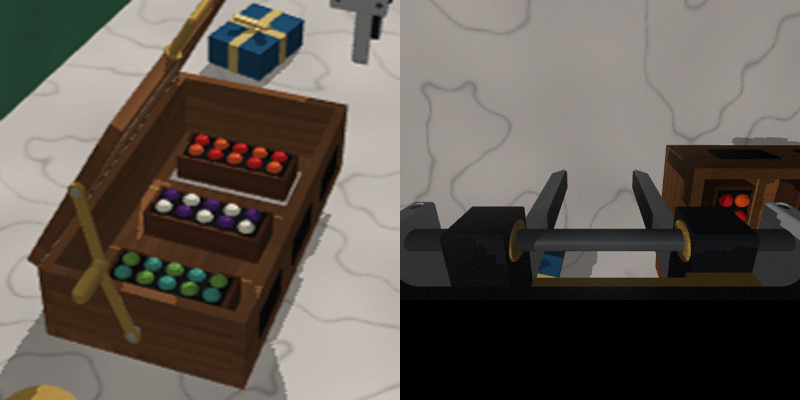

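The red tray sits on the liner, and a paper strip shows evenly round it at crop (290,190). I'll check the alignment from above.

carry_out(
  motion=[
    [0.35,0,0,-0.2,0],
    [0.35,0,0.2,-0.3,0],
    [0.35,0,0.45,-0.3,0],
    [0.35,-0.08,0.7,-0.3,0],
    [0.35,-0.16,0.895,-0.3,0],
    [0.35,-0.2,0.895,-0.3,0],
    [0.35,-0.2,0.895,-0.3,0],
  ],
)

```text
t: 21.48
tool_pos: [0.5333, -0.0425, 0.273]
eef_rot: [-0.0, -0.045, 0.999, -0.0]
ft_force: [0.2, -0.4, -0.8]
gripper_width: 0.061
grasp_force: 0.0
```

```bash
python3 - <<'E'
from h import *
s=readout.read_state();print(s['tool_pos'],s['t'])
c=cap('wrist');np.savez('w4.npz',**c)
cv2.imwrite('pics/w4.png',cv2.resize(c['img'][100:400,170:470],(600,600),interpolation=cv2.INTER_CUBIC))
E
```

```text
[ 0.53334257 -0.04254471  0.27298063] 21.475
```

View pics/w4.png

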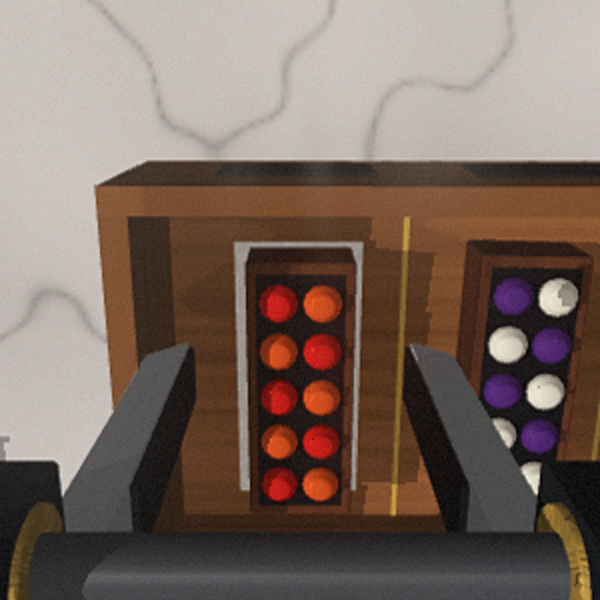

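The view from above shows the tray parallel to the liner. The liner's front edge is at crop row 242 and its back at 491; the tray's base front is at row 249 and its top edge spans rows 263–511.

```bash
python3 - <<'E'
from h import *
c=dict(np.load('w4.npz'));a=np.radians(5.1)
def f(n,u,v,z):
    p=ray(c,170+u/2,100+v/2,z);d=p[:2]-np.array([.590,.078]);print(n,((d[0]*np.cos(a)+d[1]*np.sin(a))*1e3).round(1),((-d[0]*np.sin(a)+d[1]*np.cos(a))*1e3).round(1))
f('liner fl',235,242,.012);f('liner fr',362,242,.012);f('liner bl',240,490,.012);f('liner br',356,490,.012)
f('tray base fl',247,249,.012);f('tray base fr',355,249,.012)
f('top fl',247,263,.046);f('top fr',356,263,.046);f('top bl',251,511,.046);f('top br',349,512,.046)
f('rim',300,216,.095)
E
```

```text
liner fl -69.3 -147.2
liner fr -69.4 -79.9
liner bl 81.1 -148.1
liner br 81.1 -79.4
tray base fl -65.5 -140.9
tray base fr -65.6 -83.5
top fl -66.8 -138.4
top fr -66.8 -85.9
top bl 71.4 -139.1
top br 72.0 -86.3
rim -99.0 -113.0
```

The tray is 3.3 mm short in x and 1.2 mm off in y. I'll nudge it with one more end grip.

carry_out(
  motion=[
    [0.22,0,0.0125,0.1,0],
    [0.22,0,0.0125,0.35,0],
    [0.22,0,0.0125,0.6,0],
    [0.22,0,0.0125,0.75,0],
    [0.22,0,0.0125,0.795,0],
    [0.22,0,0.0125,0.795,0],
    [1,0,0.0125,0.795,0],
    [1,0,0.0125,0.795,0],
    [1,0,0.0125,0.795,0],
    [1,0,0.0125,0.795,0],
    [1,-0.009,0.009,0.795,0],
    [1,-0.017,0.006,0.795,0],
    [1,-0.017,0.006,0.795,0],
  ],
  newtons=25,
)

```text
t: 23.15
tool_pos: [0.5361, -0.0414, 0.1153]
eef_rot: [-0.001, -0.044, 0.999, 0.0]
ft_force: [-8.2, 1.4, 13.4]
gripper_width: 0.0534
grasp_force: 25.0
```

carry_out(
  motion=[
    [1,0,0,0,0],
    [0.3,0,0,0,0],
    [0.3,0,0,0,0],
    [0.3,0.02,0,0,0],
    [0.3,0.02,0,-0.1,0],
    [0.3,0.02,0,-0.35,0],
    [0.3,0.02,0,-0.6,0],
    [0.3,0.02,0,-0.78,0],
    [0.3,0.02,0,-0.8,0],
    [0.3,0.02,0,-0.8,0],
  ],
)

```text
t: 24.4
tool_pos: [0.532, -0.0418, 0.2729]
eef_rot: [-0.001, -0.044, 0.999, 0.0]
ft_force: [-0.1, 0.3, -0.5]
gripper_width: 0.066
grasp_force: 0.0
```

```bash
python3 - <<'E'
from h import *
s=readout.read_state();print(s['tool_pos'],s['t'])
c=cap('wrist');np.savez('w5.npz',**c);hsv=cv2.cvtColor(c['img'],cv2.COLOR_BGR2HSV);a=np.radians(5.1)
def cc(u,v,z):
    p=ray(c,u,v,z);d=p[:2]-np.array([.590,.078]);return [(d[0]*np.cos(a)+d[1]*np.sin(a))*1e3,(-d[0]*np.sin(a)+d[1]*np.cos(a))*1e3]
for fn in ['w4','w5']:
    c=dict(np.load(fn+'.npz'));hsv=cv2.cvtColor(c['img'],cv2.COLOR_BGR2HSV)
    m=((hsv[...,1]>190)&(hsv[...,0]<14)&(hsv[...,2]>110));m[:225]=0;m[352:]=0;m[:,:290]=0;m[:,:]&=(np.arange(640)<352)[None]
    P=np.array([cc(u,v,.052) for v,u in zip(*np.nonzero(m))],np.float32);print(fn,len(P),cv2.minAreaRect(P))
E
```

```text
[ 0.53199395 -0.04176891  0.27286714] 24.4
w4 2203 ((1.6474761962890625, -113.10708618164062), (38.7996826171875, 117.43939208984375), 89.85774230957031)
w5 2154 ((2.1530303955078125, -112.88095092773438), (39.36590576171875, 115.57622528076172), 89.76634979248047)
```

```bash
python3 - <<'E'
from h import *
a=np.radians(5.1)
for fn in ['w4','w5']:
    c=dict(np.load(fn+'.npz'));hsv=cv2.cvtColor(c['img'],cv2.COLOR_BGR2HSV)
    def cc(u,v,z):
        p=ray(c,u,v,z);d=p[:2]-np.array([.590,.078]);return [(d[0]*np.cos(a)+d[1]*np.sin(a))*1e3,(-d[0]*np.sin(a)+d[1]*np.cos(a))*1e3]
    m=((hsv[...,1]>190)&(hsv[...,0]<14)&(hsv[...,2]>110));m[:225]=0;m[352:]=0;m[:,:290]=0;m[:,352:]=0
    P=np.array([cc(u,v,.052) for v,u in zip(*np.nonzero(m))]);print(fn,np.percentile(P,[.5,50,99.5],0).round(1).tolist())
    w=(hsv[...,1]<40)&(hsv[...,2]>120);w[:215]=0;w[345:]=0;w[:,:285]=0;w[:,353:]=0
    L=np.array([cc(u,v,.013) for v,u in zip(*np.nonzero(w))]);print('liner',len(L),np.percentile(L,[1,99],0).round(1).tolist())
E
```

```text
w4 [[-56.0, -131.9], [-1.7, -109.7], [59.2, -94.0]]
liner 940 [[-69.6, -147.6], [77.7, -80.4]]
w5 [[-54.6, -132.0], [-0.0, -109.8], [59.9, -94.4]]
liner 1074 [[-70.1, -147.6], [75.9, -80.5]]
```

The tray is now within about 2 mm of the liner centre and in line. Next I go round the front of the case to the knob.

carry_out(
  motion=[
    [0.3,0.15,0,-0.1,0],
    [0.3,0.3,0,-0.2,0],
    [0.3,0.4,0.15,-0.2,0.08],
    [0.3,0.4,0.35,-0.2,0.16],
    [0.3,0.4,0.6,-0.2,0.25],
    [0.3,0.4,0.85,-0.2,0.34],
    [0.3,0.4,1,-0.2,0.42],
    [0.3,0.4,1,-0.2,0.5],
    [0.3,0.4,1,-0.2,0.59],
    [0.3,0.4,1,-0.2,0.67],
    [0.3,0.4,1,-0.2,0.75],
    [0.3,0.4,1,-0.2,0.75],
    [0.3,0.4,1,-0.2,0.75],
  ],
)

```text
t: 26.08
tool_pos: [0.435, 0.1502, 0.3129]
eef_rot: [-0.001, 0.674, 0.738, -0.001]
ft_force: [-0.0, 0.2, 0.0]
gripper_width: 0.066
grasp_force: 0.0
```

```bash
cat > pos.py <<'E'
from h import *
a=np.radians(5.1);s=readout.read_state();d=s['tool_pos'][:2]-np.array([.590,.078])
print('case',((d[0]*np.cos(a)+d[1]*np.sin(a))*1e3).round(1),((-d[0]*np.sin(a)+d[1]*np.cos(a))*1e3).round(1),s['tool_pos'][2].round(4),'yaw',2*np.degrees(np.arctan2(s['eef_rot'][2],s['eef_rot'][1]))-90,s['t'])
E
python3 pos.py
```

```text
case -148.0 85.7 0.3129 yaw 5.1733199232208165 26.075
```

carry_out(
  motion=[
    [0.4,0.3,0,0,0],
    [0.4,0.6,0,0,0],
    [0.4,0.79,0.15,0,0],
    [0.4,0.79,0.4,0,0],
    [0.4,0.79,0.7,0,0],
    [0.4,0.79,0.92,0,0],
    [0.4,0.79,0.92,0,0],
    [0.4,0.79,0.92,0,0],
  ],
)

```text
t: 27.08
tool_pos: [0.604, 0.3238, 0.3133]
eef_rot: [-0.0, 0.675, 0.738, -0.001]
ft_force: [-0.2, 0.1, -0.1]
gripper_width: 0.0564
grasp_force: 0.0
```

```bash
python3 pos.py; python3 - <<'E'
from h import *
c=cap('wrist','w6.png');np.savez('w6.npz',**c)
E
```

```text
case 35.8 243.6 0.3133 yaw 5.0975190645467165 27.075
```

View pics/w6.png

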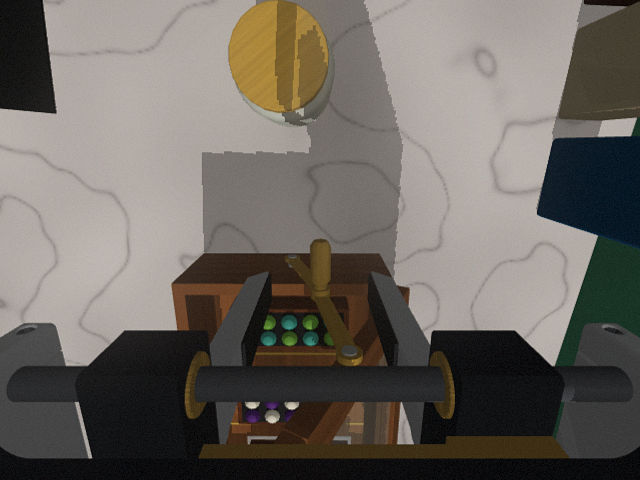

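The knob is between the fingers at columns 310–330, tip at row 240, inner end near row 293. The jar is clear at (280,55).

```bash
python3 - <<'E'
from h import *
c=dict(np.load('w6.npz'));a=np.radians(5.1)
for u,v in [(319.5,241),(320.5,266),(321,290)]:
    p=ray(c,u,v,.129);d=p[:2]-np.array([.590,.078]);print(((d[0]*np.cos(a)+d[1]*np.sin(a))*1e3).round(1),((-d[0]*np.sin(a)+d[1]*np.cos(a))*1e3).round(1))
# pivot: lower rivet, (292,260) z=.045 ; hinge of upper link (349,353) z~.22
p=ray(c,292,260,.045);d=p[:2]-np.array([.590,.078]);print('pivot',((d[0]*np.cos(a)+d[1]*np.sin(a))*1e3).round(1))
E
```

```text
35.0 247.1
35.9 224.8
36.3 202.5
pivot 4.2
```

carry_out(
  motion=[
    [0.4,-0.018,0,0.15,0],
    [0.4,-0.018,0,0.35,0],
    [0.4,-0.018,0,0.489,0],
    [0.4,-0.018,0,0.489,0],
    [1,-0.018,0,0.489,0],
    [1,-0.018,0,0.489,0],
    [1,-0.018,0,0.489,0],
    [1,-0.018,0,0.489,0],
    [1,-0.018,0,0.489,0],
  ],
  newtons=25,
)

```text
t: 28.25
tool_pos: [0.6048, 0.3203, 0.2167]
eef_rot: [-0.0, 0.675, 0.738, -0.0]
ft_force: [-3.5, -0.2, 4.1]
gripper_width: 0.017
grasp_force: 25.0
```

```bash
python3 pos.py; python3 - <<'E'
import numpy as np
g=lambda p:(88*np.cos(np.radians(p))/200,-88*np.sin(np.radians(p))/200)
for st,en in [(69.3,126.3),(126.3,182.6)]:
    b=np.array(g(st))
    for p in np.linspace(st,en,20)[1:]: print(round(p,1),(np.array(g(p))-b).round(3).tolist())
    print()
E
```

```text
case 36.3 240.0 0.2167 yaw 5.042069140027934 28.25
72.3 [-0.022, -0.008]
75.3 [-0.044, -0.014]
78.3 [-0.066, -0.019]
81.3 [-0.089, -0.023]
84.3 [-0.112, -0.026]
87.3 [-0.135, -0.028]
90.3 [-0.158, -0.028]
93.3 [-0.181, -0.028]
96.3 [-0.204, -0.026]
99.3 [-0.227, -0.023]
102.3 [-0.249, -0.018]
105.3 [-0.272, -0.013]
108.3 [-0.294, -0.006]
111.3 [-0.315, 0.002]
114.3 [-0.337, 0.011]
117.3 [-0.357, 0.021]
120.3 [-0.378, 0.032]
123.3 [-0.397, 0.044]
126.3 [-0.416, 0.057]

129.3 [-0.018, 0.014]
132.2 [-0.035, 0.029]
135.2 [-0.052, 0.045]
138.2 [-0.067, 0.061]
141.1 [-0.082, 0.078]
144.1 [-0.096, 0.096]
147.0 [-0.109, 0.115]
150.0 [-0.121, 0.135]
153.0 [-0.131, 0.155]
155.9 [-0.141, 0.175]
158.9 [-0.15, 0.196]
161.9 [-0.158, 0.218]
164.8 [-0.164, 0.239]
167.8 [-0.17, 0.262]
170.7 [-0.174, 0.284]
173.7 [-0.177, 0.306]
176.7 [-0.179, 0.329]
179.6 [-0.18, 0.352]
182.6 [-0.179, 0.375]
```

carry_out(
  motion=[
    [1,0,-0.011,-0.004,0],
    [1,0,-0.022,-0.008,0],
    [1,0,-0.033,-0.011,0],
    [1,0,-0.044,-0.014,0],
    [1,0,-0.066,-0.019,0],
    [1,0,-0.089,-0.023,0],
    [1,0,-0.112,-0.026,0],
  ],
  newtons=30,
)

```text
t: 29.12
tool_pos: [0.5845, 0.3184, 0.2234]
eef_rot: [0.002, 0.675, 0.737, 0.003]
ft_force: [5.7, 0.6, 1.5]
gripper_width: 0.0173
grasp_force: 30.0
```

```bash
python3 pos.py; python3 st.py | sed -n '1,22p'; python3 st.py|tail -1
```

```text
case 15.9 240.0 0.2234 yaw 5.030793463415478 29.125
side 314 tip y 0.26
0.04 9 0.0017 0.205 0.206
0.05 23 0.0019 0.204 0.206
0.06 26 0.0045 0.204 0.206
0.07 22 0.0063 0.203 0.206
0.08 28 0.0073 0.203 0.207
0.09 20 0.0085 0.203 0.205
0.1 14 0.008 0.204 0.206
0.11 11 0.0072 0.204 0.205
0.12 6 0.0084 0.203 0.205
0.13 25 0.0167 0.246 0.249
0.14 57 0.0173 0.241 0.249
0.17 3 -0.0053 0.233 0.234
0.19 4 0.0404 0.199 0.2
0.22 3 0.0257 0.232 0.233
scene 197 tip y 0.259
0.05 10 0.0121 0.203 0.206
0.06 8 0.0117 0.203 0.205
0.07 11 0.0118 0.204 0.205
0.08 14 0.0135 0.204 0.204
0.09 10 0.0165 0.204 0.205
0.1 8 0.0139 0.204 0.205
[0.58416986 0.31844673 0.22352372] [ 4.4 -0.4  6.7] 0.016679312388669577 29.325
```

The knee is broken and the knob is held, with small forces. I continue lowering along the arc.

carry_out(
  motion=[
    [1,0,-0.023,-0.002,0],
    [1,0,-0.046,-0.002,0],
    [1,0,-0.069,-0.002,0],
    [1,0,-0.092,0,0],
    [1,0,-0.115,0.003,0],
    [1,0,-0.137,0.008,0],
    [1,0,-0.16,0.013,0],
    [1,0,-0.182,0.02,0],
    [1,0,-0.203,0.028,0],
    [1,0,-0.225,0.037,0],
    [1,0,-0.245,0.047,0],
    [1,0,-0.266,0.058,0],
    [1,0,-0.285,0.07,0],
    [1,0,-0.304,0.083,0],
    [1,0,-0.304,0.083,0],
  ],
)

```text
t: 31.2
tool_pos: [0.5213, 0.3131, 0.2043]
eef_rot: [-0.001, 0.675, 0.738, -0.001]
ft_force: [-0.3, 5.0, -0.0]
gripper_width: 0.0168
grasp_force: 30.0
```

```bash
python3 pos.py; python3 st.py | grep -E "^0.(08|09|1|11|12) "
```

```text
case -47.5 240.3 0.2043 yaw 5.043325203547667 31.2
0.09 4 -0.0275 0.204 0.204
0.1 9 -0.0301 0.204 0.205
0.11 15 -0.0457 0.246 0.249
0.12 70 -0.0461 0.242 0.249
0.08 17 -0.0129 0.204 0.205
0.09 17 -0.0232 0.204 0.204
0.1 16 -0.0288 0.203 0.205
0.11 16 -0.0363 0.204 0.218
0.12 51 -0.0396 0.208 0.226
```

carry_out(
  motion=[
    [1,0.004,-0.018,0.014,0],
    [1,0.006,-0.035,0.029,0],
    [1,0.008,-0.052,0.045,0],
    [1,0.008,-0.067,0.061,0],
    [1,0.008,-0.082,0.078,0],
    [1,0.008,-0.096,0.096,0],
    [1,0.008,-0.109,0.115,0],
    [1,0.008,-0.121,0.135,0],
    [1,0.008,-0.131,0.155,0],
    [1,0.008,-0.141,0.175,0],
    [1,0.008,-0.15,0.196,0],
  ],
)

```text
t: 32.67
tool_pos: [0.4923, 0.312, 0.1655]
eef_rot: [0.0, 0.675, 0.738, 0.0]
ft_force: [3.9, -1.9, -1.9]
gripper_width: 0.0171
grasp_force: 30.0
```

```bash
python3 pos.py; python3 st.py >/dev/null; python3 - <<'E'
from h import *
a=np.radians(5.1)
c=dict(np.load('side1.npz'));W=cloud(c);D=W-np.array([.590,.078,0]);X=D[...,0]*np.cos(a)+D[...,1]*np.sin(a);Y=-D[...,0]*np.sin(a)+D[...,1]*np.cos(a)
h=cv2.cvtColor(c['img'],cv2.COLOR_BGR2HSV)
m=(abs(Y)<.19)&(abs(X)<.13)&(W[...,2]>.1)&(W[...,2]<.3)&(h[...,1]>90)&(h[...,0]<16)
k=m&(X<-.09);print('lid front z',np.percentile(W[...,2][k],[5,50,95]) if k.any() else None)
k=m&(abs(X)<.03);print('mid z',np.percentile(W[...,2][k],[5,50,95]) if k.any() else None)
E
```

```text
case -76.6 241.7 0.1655 yaw 5.04128484708815 32.675
lid front z [0.1589181  0.16738275 0.17099599]
mid z [0.13946921 0.14170971 0.14358358]
```

carry_out(
  motion=[
    [1,0,-0.004,0.011,0],
    [1,0,-0.008,0.022,0],
    [1,0,-0.011,0.032,0],
    [1,0,-0.014,0.043,0],
    [1,0,-0.017,0.055,0],
    [1,0,-0.02,0.066,0],
    [1,0,-0.022,0.077,0],
    [1,0,-0.024,0.088,0],
    [1,0,-0.026,0.099,0],
    [1,0,-0.027,0.11,0],
    [1,0,-0.028,0.121,0],
    [1,0,-0.029,0.133,0],
    [1,0,-0.029,0.145,0],
    [1,0,-0.03,0.156,0],
    [1,0,-0.03,0.164,0],
    [1,0,-0.03,0.172,0],
    [1,0,-0.03,0.172,0],
  ],
)

```text
t: 34.9
tool_pos: [0.4859, 0.3114, 0.1311]
eef_rot: [-0.0, 0.675, 0.737, -0.0]
ft_force: [2.2, 3.0, -1.8]
gripper_width: 0.0169
grasp_force: 30.0
```

```bash
cat > lid.py <<'E'
from h import *
a=np.radians(5.1)
for n in ['side','scene']:
    c=cap(n,n+'_end.png');W=cloud(c);D=W-np.array([.590,.078,0]);X=D[...,0]*np.cos(a)+D[...,1]*np.sin(a);Y=-D[...,0]*np.sin(a)+D[...,1]*np.cos(a)
    h=cv2.cvtColor(c['img'],cv2.COLOR_BGR2HSV)
    m=(abs(Y)<.185)&(abs(X)<.105)&(abs(W[...,2]-.11)<.03)&(h[...,1]>90)&(h[...,0]<16)
    P=np.c_[X[m],Y[m],np.ones(m.sum())]
    f=np.linalg.lstsq(P,W[...,2][m],rcond=None)[0];r=W[...,2][m]-P@f;k=abs(r)<.004;f=np.linalg.lstsq(P[k],W[...,2][m][k],rcond=None)[0];print(n,'lid deg',np.degrees(f[0]).round(2),f[2].round(4))
E
python3 pos.py; python3 lid.py
```

```text
case -82.9 241.8 0.1311 yaw 5.036612299848201 34.9
side lid deg -2.29 0.1137
scene lid deg -2.31 0.1148
```

carry_out(
  motion=[
    [1,0,0,0.006,0],
    [1,0,0,0.012,0],
    [1,0,0.001,0.018,0],
    [1,0,0.001,0.023,0],
    [1,0,0.002,0.027,0],
    [1,0,0.002,0.027,0],
  ],
)

```text
t: 35.75
tool_pos: [0.4861, 0.3114, 0.1254]
eef_rot: [-0.0, 0.675, 0.737, -0.0]
ft_force: [0.2, 3.6, -2.5]
gripper_width: 0.0173
grasp_force: 30.0
```

```bash
python3 pos.py; python3 lid.py
```

```text
case -82.7 241.7 0.1254 yaw 5.033061334981781 35.75
side lid deg -0.24 0.1097
scene lid deg -0.25 0.1108
```

carry_out(
  motion=[
    [1,0,0,0.004,0],
    [1,0,0,0.008,0],
    [1,0,0,0.012,0],
    [1,0,0,0.012,0],
  ],
)

```text
t: 36.35
tool_pos: [0.4863, 0.3115, 0.1244]
eef_rot: [-0.0, 0.675, 0.738, -0.001]
ft_force: [-6.1, 3.0, 7.2]
gripper_width: 0.0168
grasp_force: 30.0
```

```bash
python3 lid.py
```

```text
side lid deg -0.05 0.1093
scene lid deg -0.05 0.1103
```

Shut: the force has reversed to +7 N and the lid reads 0°. I release, slide the fingers outward clear of the knob, then rise.

carry_out(
  motion=[
    [1,0,0,-0.004,0],
    [0.5,0,0,-0.004,0],
    [0.5,0,0,-0.004,0],
    [0.5,0,0,-0.004,0],
    [0.5,0,0,-0.1,0],
    [0.5,0,0,-0.35,0],
    [0.5,0,-0.1,-0.65,0],
    [0.5,0,-0.2,-0.8,0],
    [0.5,0,-0.2,-0.8,0],
    [0.5,0,-0.2,-0.8,0],
  ],
)

```text
t: 37.7
tool_pos: [0.4466, 0.3077, 0.2829]
eef_rot: [-0.0, 0.675, 0.738, -0.0]
ft_force: [0.6, 0.2, -0.7]
gripper_width: 0.0468
grasp_force: 0.0
```

```bash
python3 lid.py; python3 pos.py
```

```text
side lid deg -0.04 0.1093
scene lid deg -0.08 0.1104
case -122.5 241.4 0.2817 yaw 5.020768814418574 37.8
```

View pics/side_end.png

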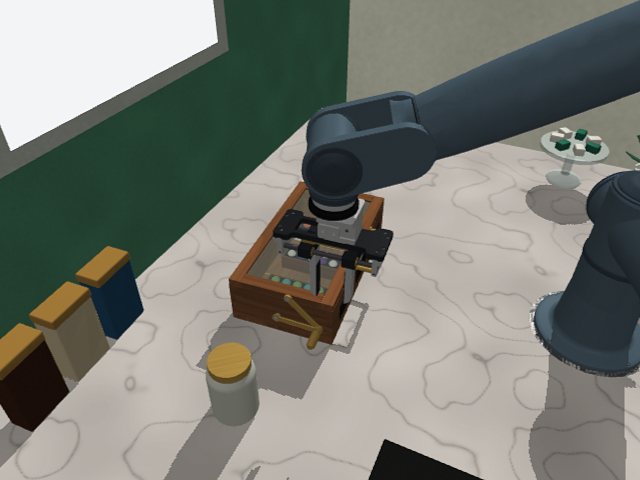

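The lid is shut with the stay folded (knob at (315,338)), the gripper is clear and the jar is unmoved.

```bash
python3 -c "
from station import env
print(env.close_job())"
```

```text
the job is handed in; nothing more can be done
None
```

The job is handed in, with no verdict returned: the lid was raised and locked, the red tray was set down flat about 2 mm off the liner's centre after two short slides, and the lid was lowered by the knob until shut at about 38 of the 72 s.

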